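# Close the row of tube lids with one finger

## Robot

A 6-joint arm with a two-finger parallel gripper is mounted at the origin on the work surface. World frame = base frame: x ahead of the robot, y to its left, z up, the work surface at z = 0. Lengths are in m, angles in rad, forces in N, time in s.
With the tool pointing down it reaches from about 0.4 to 0.825 m from the base axis. Payload 7 kg.
Tool frame: the origin (TCP) lies at the very end of the fingers, on their centre line; the grasp point (between the pads) lies 19 mm behind it (arm.pinch_z is the z of the grasp point in the tool frame, in m); z points along the fingers, y is the direction in which the jaws open and shut (so a half turn about z gives the same grasp; the last joint's range is limited). The gripper opens to 88 mm and grips with 3 to 60 N. Pads are 19 mm wide; open, the fingers measure 130 mm over their backs; the gripper's body (78 mm by 193 mm) begins 47 mm behind the grasp point.
Start: joints at [1.59, 0.359, 0.012, 0, -1.224, -0.288], TCP at [0.179, 0.651, 0.227] pointing down, gripper open.
Joint ranges: [-3.07, 3.07], [-1.43, 2.12], [-1.02, 1.25], [-3.03, 1.67], [-3.05, -0], [-3.03, 3.03]. Speed limits (rad/s): [2.39, 2.39, 3.01, 3.14, 3.14, 3.14].

## Interface

Orientations are given as [roll, pitch, yaw] about the fixed x, y, z axes, in that order (R = Rz(yaw) Ry(pitch) Rx(roll)).
In Python, from station import arm gives the robot as it stands.
- The arm moves only by the tool drive_tool, never from a script. Its argument "targets" is a list of rows, each a list of 6 numbers: the shift along the world's x, y, z in units of 0.04 m (1.0 is 0.04 m), then the turn, a rotation vector about the world's x, y, z in units of 6 degrees (1.0 is 6 degrees). In form: [[x, y, z, wx, wy, wz], ...]. A call has 1 to 5 rows; each row shifts and turns the commanded pose from where the row before left it; what a row does not reach is not made up. A row lasts 1/8 s, in which the tool goes at most 62.5 mm and 10.7 degrees, less where a joint would pass 70% of its speed; a pose out of reach is approached as far as the arm can. A call with a number of a shift or a turn outside -1 to 1 is refused whole. A call with a gripper value outside its range is refused whole. "claw" is the opening, from 0 (shut) to 1 (fully open), set as the call begins (left out, the last holds). The fingers move at their own pace and stop on an object; "newtons" is the grip in N (left out, the last holds). Time passes only in rows, so rows that do not move let the fingers close. It gives the time, the measured TCP pose, the force and the opening at its end, in the units of the state.
- arm.get_state(): the state, without advancing time (a new reading comes with each control period).
- arm.grab_frame(name): name is "scene" or "top" or "wrist"; returns (picture, depth): 420x560x3 uint8, red, green, blue; 420x560 float32, m along the optical axis (not along the pixel's ray), 0 where there is no reading.
- arm.get_calibration(name): a dict with "mtx" (3x3 intrinsics, pixels), "dist_coeffs" ([k1, k2, p1, p2, k3] as OpenCV has them; the pictures are not rectified), "origin" and "rotation" of the camera in the world. Camera axes: x right, y up, looking along -z (the intrinsics and any distortion apply to the point x, -y, -z); pixel columns grow to the right and rows downward; lengths in m; the calibration is good to about 2 mm. A picture is of the moment at which its call begins: read the wrist's pose just before it. get_calibration takes no time and is no camera call; for the wrist camera it gives the pose at the moment of the call.
- arm.job_done(): hands the job in, once; it reports no verdict.
Trained networks look in the newest picture that a camera, given by its name, has taken for a name from the list of things; names that differ only in an ending like _2 or _b are one class to them, and where a whole thing is asked for, a point or a joint stands for the part that bears it (a point fixed in the world has none). Each returns a list of dicts, best first, with "score" (0 to 1); they miss things now and then, are a little off and sometimes report something else, mostly with a low value. They report only what shows in the picture. A call takes as long as a camera call. They do not tell look-alikes from the thing itself.
- arm.search_frame(target, camera): "point" ([x, y, z] in m, in the coordinates of the camera as it stood for that picture, good to about 4 mm: the middle of the surface that is visible of it).
- arm.cut_out(target, camera): "pixels" (420x560 bool, what is visible of it).
- arm.landmark_of(target, camera): "point" ([x, y, z] in m, in the coordinates of the camera as it stood for that picture, good to about 4 mm: a listed point, or the origin of a listed thing).
The state is a dict: "t": time; "q": joint angles; "qd": joint speeds; "joint_efforts": joint torques, N m; "eef_pos": TCP position; "ee_rot": TCP orientation; "force": force on the tool from outside, world axes, zero at the start; "moment": the same for the moment, N m; "width": finger opening in m.
Only numpy, scipy, OpenCV 4.12 (cv2) and the standard library are available. Lean on these libraries where they do the work, as an engineer would, in place of code of your own. Each camera call takes 0.05 s, during which the arm holds its last target. There are 200 camera calls.

## Task

Six snap-lid tubes stand in a row in the dry-block heater with their lids half open, all hinged towards the same end of the row. Run a fingertip lightly along the row, from its hinge end to its tab end, so that one lid after another folds over and all six end fully shut. Do not pull up any tube, bend a lid over backwards, press hard, or disturb the things around it; finish with the hand clear.

Things in the scene. Friction and masses are not known exactly. Their poses are not given: they have to be found in the camera images.
- bath: Dry-block heater, heavy, stays put, at any yaw: low white housing 58 mm high, 250 long (y), x -90 to 40 mm; in it a dark metal block 50 x 206 mm, top 64 mm up. Origin on the bench under the block's centre. Six 5 mL tubes stand in one row along y at x = 0, 32 mm apart, y -80 to 80 mm (tube 0 to 5), rims 20 mm across, 10 mm above the block. Each lid hinges at its tube's -y side, tab at +y.
- row_start (a point): Hinge end of the row (the end by the keys of the control panel): point on the row's centre line right above the hinge of lid 0, 92.5 mm to -y of the block's centre, at the height of the closed lids' tops, 78 mm above the bench. Fixed in the heater. Half-open lids lean up with the tab end high, outer face looking up and back towards this end.
- row_end (a point): Tab end of the row (the end by the display): point on the row's centre line at the tab tip of lid 5 when closed, 94 mm to +y of the block's centre, at the height of the closed lids' tops, 78 mm above the bench. Fixed in the heater.
- tip_box: Blue box of pipette tips, 122 x 84 x 59 mm, loose; origin at the centre of its underside.
- dropper: White dropper bottle, 32 mm across, 74 mm high, loose and upright; origin at the centre of its underside.
- marker: Grey marker pen with black cap, 130 mm long along its x, 12 mm thick, lying loose; origin under its middle.
- lid0 (a joint): Hinge of the lid of tube 0 (tube axis at y = -80 mm in the heater's frame), rad: 0 fully shut, 1.57 upright; starts half open, 0.55 to 1.25. Stiff (about 0.015 N m), stays where it is left. White lid 20 mm across, 3.5 thick, rim bevelled; hinge line along the heater's x, 12.5 mm to -y of the tube axis, 74.5 above the bench; the 9 mm wide tab ends 26.5 mm from it.
- lid1 (a joint): Hinge of the lid of tube 1 (tube axis at y = -48 mm in the heater's frame), rad: 0 fully shut, 1.57 upright; starts half open, 0.55 to 1.25. Stiff (about 0.015 N m), stays where it is left. White lid 20 mm across, 3.5 thick, rim bevelled; hinge line along the heater's x, 12.5 mm to -y of the tube axis, 74.5 above the bench; the 9 mm wide tab ends 26.5 mm from it.
- lid2 (a joint): Hinge of the lid of tube 2 (tube axis at y = -16 mm in the heater's frame), rad: 0 fully shut, 1.57 upright; starts half open, 0.55 to 1.25. Stiff (about 0.015 N m), stays where it is left. White lid 20 mm across, 3.5 thick, rim bevelled; hinge line along the heater's x, 12.5 mm to -y of the tube axis, 74.5 above the bench; the 9 mm wide tab ends 26.5 mm from it.
- lid3 (a joint): Hinge of the lid of tube 3 (tube axis at y = 16 mm in the heater's frame), rad: 0 fully shut, 1.57 upright; starts half open, 0.55 to 1.25. Stiff (about 0.015 N m), stays where it is left. White lid 20 mm across, 3.5 thick, rim bevelled; hinge line along the heater's x, 12.5 mm to -y of the tube axis, 74.5 above the bench; the 9 mm wide tab ends 26.5 mm from it.
- lid4 (a joint): Hinge of the lid of tube 4 (tube axis at y = 48 mm in the heater's frame), rad: 0 fully shut, 1.57 upright; starts half open, 0.55 to 1.25. Stiff (about 0.015 N m), stays where it is left. White lid 20 mm across, 3.5 thick, rim bevelled; hinge line along the heater's x, 12.5 mm to -y of the tube axis, 74.5 above the bench; the 9 mm wide tab ends 26.5 mm from it.
- lid5 (a joint): Hinge of the lid of tube 5 (tube axis at y = 80 mm in the heater's frame), rad: 0 fully shut, 1.57 upright; starts half open, 0.55 to 1.25. Stiff (about 0.015 N m), stays where it is left. White lid 20 mm across, 3.5 thick, rim bevelled; hinge line along the heater's x, 12.5 mm to -y of the tube axis, 74.5 above the bench; the 9 mm wide tab ends 26.5 mm from it.
- tube0 (a joint): How far tube 0 has been drawn up out of its bore, m: 0 is fully seated (as at the start), 0.05 the most. It slides with light friction.
- tube1 (a joint): How far tube 1 has been drawn up out of its bore, m: 0 is fully seated (as at the start), 0.05 the most. It slides with light friction.
- tube2 (a joint): How far tube 2 has been drawn up out of its bore, m: 0 is fully seated (as at the start), 0.05 the most. It slides with light friction.
- tube3 (a joint): How far tube 3 has been drawn up out of its bore, m: 0 is fully seated (as at the start), 0.05 the most. It slides with light friction.
- tube4 (a joint): How far tube 4 has been drawn up out of its bore, m: 0 is fully seated (as at the start), 0.05 the most. It slides with light friction.
- tube5 (a joint): How far tube 5 has been drawn up out of its bore, m: 0 is fully seated (as at the start), 0.05 the most. It slides with light friction.
There are look-alikes about, which are no part of the job. There is more than one size of the dropper; the job needs the smallest.

How it is judged:
By the outcome, as a careful person would: the job done as asked, in the order asked, and still so for the second after the job is handed in, with the robot touching nothing.
It also fails if it takes over 42 s, if anything falls off the work surface, if the arm or the gripper's body presses on something with over 40 N, if the wrist force passes 120 N, or if a joint passes its speed limit or range.

## Working session

There is one attempt and no reset: what is moved stays moved. The work goes in short steps, Python scripts to look and compute and a tool call to move; the robot and the scene stay as the last step left them, time stands still between calls to the robot, and variables do not carry over. Pictures are saved under pics/ and viewed, about 8 in all and at most 12, crops included, and the job is handed in when it is done.

Besides the shell and the picture viewer there is one more tool, called after "Call:" as name([rows], argument=value, ...), one row to a line, values as JSON. drive_tool: Moves the arm, as the interface text tells. Shifts and turns lie within -1 to 1; 1 stands for 0.04 m of shift or 6 degrees of turn. Its arguments: {"type":"object","properties":{"targets":{"type":"array"},"claw":{"type":"number"},"newtons":{"type":"number"}},"required":["targets"]}

```bash
mkdir -p pics; cat > h.py <<'E'
import numpy as np, cv2
from station import arm
def w(cam,p):
    c=arm.get_calibration(cam); return np.array(c["rotation"])@np.array(p)+np.array(c["origin"])
def snap(cam,name=None):
    im,d=arm.grab_frame(cam)
    if name: cv2.imwrite(f"pics/{name}.png",im[:,:,::-1])
    return im,d
def cloud(cam,d):
    c=arm.get_calibration(cam); K=np.array(c["mtx"]); 
    v,u=np.mgrid[:d.shape[0],:d.shape[1]]
    n=cv2.undistortPoints(np.stack([u,v],-1).reshape(-1,1,2).astype(np.float64),K,np.array(c["dist_coeffs"])).reshape(-1,2)
    z=d.reshape(-1); P=np.stack([n[:,0]*z,-n[:,1]*z,-z],1)
    return (P@np.array(c["rotation"]).T+np.array(c["origin"])).reshape(d.shape+(3,))
E
python3 - <<'E'
from h import *
a,_=snap("top"); b,_=snap("scene")
cv2.imwrite("pics/a.png",np.vstack([a,b])[:,:,::-1][:, :].copy() if 0 else cv2.resize(np.hstack([a,b])[:,:,::-1],(800,300)))
cv2.imwrite("pics/top.png",a[:,:,::-1])
for cam in("top","scene"):
  for n in("bath","row_start","row_end","tip_box","dropper","marker","lid0"):
    f=arm.landmark_of if n[:3]!="lid" else arm.search_frame
    print(cam,n,[(np.round(w(cam,r["point"]),3).tolist(),round(r["score"],2)) for r in f(n,cam)][:7])
s=arm.get_state();print(s["eef_pos"],s["ee_rot"],s["t"],s["width"])
E
```

```text
top bath []
top row_start [([1.632, 1.243, 2.094], 0.62)]
top row_end [([1.685, 1.296, 2.147], 0.8)]
top tip_box [([1.74, 1.351, 2.202], 0.86)]
top dropper [([1.798, 1.409, 2.26], 0.76), ([1.825, 1.436, 2.287], 0.72), ([1.794, 1.405, 2.256], 0.69)]
top marker [([1.805, 1.416, 2.267], 0.9)]
top lid0 [([1.66, 1.271, 2.122], 0.62), ([1.622, 1.233, 2.084], 0.56), ([1.663, 1.273, 2.124], 0.46), ([1.623, 1.234, 2.085], 0.38)]
scene bath [([-0.332, -1.233, -0.682], 0.96)]
scene row_start [([-0.185, -1.086, -0.534], 0.68)]
scene row_end [([-0.274, -1.175, -0.623], 0.61)]
scene tip_box [([-0.465, -1.366, -0.814], 0.65)]
scene dropper [([-0.556, -1.457, -0.905], 0.82), ([-0.47, -1.371, -0.819], 0.75), ([-0.496, -1.397, -0.845], 0.59)]
scene marker [([-0.172, -1.073, -0.521], 0.65)]
scene lid0 [([-0.199, -1.1, -0.548], 0.65), ([-0.175, -1.076, -0.524], 0.64), ([-0.237, -1.138, -0.586], 0.64), ([-0.216, -1.117, -0.565], 0.57)]
[0.17925817 0.65076687 0.22661635] [-3.14148690e+00  2.54572487e-05 -2.68791686e-01] 0.8 0.08759372681412592
```

View pics/top.png

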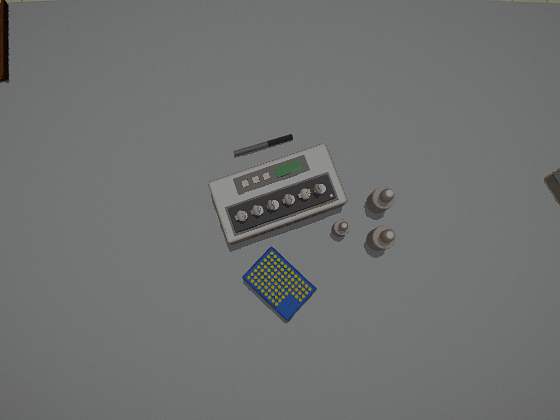

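View pics/a.png

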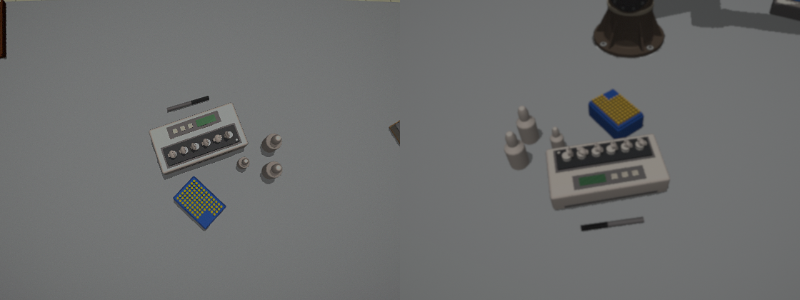

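The top view shows the heater (block 230–335, 180–232 px) with its keys at the left, the display at the right and the small dropper close to the display end (341,228). The calibration's "rotation" is evidently rpy, so I'll fix my helper.

```bash
cat >> h.py <<'E'
from scipy.spatial.transform import Rotation as Rn
def RO(cam):
    c=arm.get_calibration(cam); r=np.array(c["rotation"],float)
    if r.shape!=(3,3): r=Rn.from_euler("xyz",r).as_matrix()
    return r,np.array(c["origin"])
def w(cam,p):
    r,o=RO(cam); return r@np.array(p)+o
def cloud(cam,d):
    c=arm.get_calibration(cam); K=np.array(c["mtx"]); r,o=RO(cam)
    v,u=np.mgrid[:d.shape[0],:d.shape[1]]
    n=cv2.undistortPoints(np.stack([u,v],-1).reshape(-1,1,2).astype(np.float64),K,np.array(c["dist_coeffs"])).reshape(-1,2)
    z=d.reshape(-1); P=np.stack([n[:,0]*z,-n[:,1]*z,-z],1)
    return (P@r.T+o).reshape(d.shape+(3,))
E
python3 - <<'E'
from h import *
for cam in("top","scene"):
  print(arm.get_calibration(cam))
  _,d=snap(cam);C=cloud(cam,d); print(C[100,150],C[300,150])
  for n in("bath","row_start","row_end","tip_box","dropper","marker","lid0"):
    f=arm.landmark_of if n[:3]!="lid" else arm.search_frame
    print(cam,n,[(np.round(w(cam,r["point"]),3).tolist(),round(r["score"],2)) for r in f(n,cam)][:7])
E
```

```text
{'mtx': array([[416.94076505,   0.        , 283.49574219],
       [  0.        , 416.94076505, 201.51473824],
       [  0.        ,   0.        ,   1.        ]]), 'dist_coeffs': array([-0.06189839,  0.        ,  0.        ,  0.        ,  0.        ]), 'origin': array([0.39837802, 0.00931036, 0.86028531]), 'rotation': array([ 0.18265048, -0.01555945, -1.58046643])}
[ 7.87438367e-01  2.87291144e-01 -4.83523073e-04] [ 0.35657547  0.26665477 -0.00194817]
top bath [([0.54, 0.003, 0.003], 0.91)]
top row_start [([0.518, 0.084, 0.079], 0.61)]
top row_end [([0.577, -0.089, 0.076], 0.7)]
top tip_box [([0.391, 0.005, -0.002], 0.58)]
top dropper [([0.476, -0.196, -0.001], 0.83), ([0.551, -0.198, -0.002], 0.59), ([0.495, -0.121, -0.004], 0.55)]
top marker [([0.678, 0.036, 0.0], 0.76)]
top lid0 [([0.535, 0.02, 0.09], 0.59), ([0.561, -0.044, 0.08], 0.46), ([0.563, -0.069, 0.087], 0.45), ([0.549, -0.01, 0.089], 0.44), ([0.527, 0.05, 0.089], 0.38), ([0.388, 0.006, 0.045], 0.32)]
{'mtx': array([[456.88839001,   0.        , 281.92851249],
       [  0.        , 456.88839001, 217.62277747],
       [  0.        ,   0.        ,   1.        ]]), 'dist_coeffs': array([-0.05058226,  0.        ,  0.        ,  0.        ,  0.        ]), 'origin': array([0.96955281, 0.06864318, 0.62039612]), 'rotation': array([0.65072732, 0.01811787, 1.72274644])}
[ 2.27567999e-01 -3.44929582e-01 -1.24251009e-04] [ 0.68649029 -0.18916996 -0.00149814]
scene bath [([0.542, -0.0, -0.004], 0.57), ([0.68, 0.041, -0.002], 0.18)]
scene row_start [([0.51, 0.087, 0.08], 0.83)]
scene row_end [([0.573, -0.095, 0.079], 0.81)]
scene tip_box [([0.39, 0.001, -0.001], 0.67)]
scene dropper [([0.5, -0.119, -0.0], 0.84), ([0.552, -0.206, -0.002], 0.83), ([0.477, -0.199, 0.004], 0.65)]
scene marker []
scene lid0 [([0.537, 0.02, 0.092], 0.63), ([0.551, -0.011, 0.085], 0.55), ([0.558, -0.046, 0.083], 0.53), ([0.57, -0.07, 0.084], 0.53), ([0.527, 0.045, 0.087], 0.47)]
```

Call:
drive_tool([
  [0.55, -1, 0.4, 0, 0, -0.6],
  [0.55, -1, 0.4, 0, 0, -0.6],
  [0.55, -1, 0, 0, 0, -0.6],
  [0.55, -1, 0, 0, 0, -0.6],
  [0.55, -1, 0, 0, 0, -0.6],
], claw=0)

```text
t: 2.22
eef_pos: [0.2898, 0.4494, 0.2588]
ee_rot: [-3.141, 0.0, -0.585]
force: [0.2, 0.0, 0.7]
width: 0.0432
```

Call:
drive_tool([
  [0.55, -1, 0, 0, 0, -0.6],
  [0.55, -1, 0, 0, 0, -0.6],
  [0.55, -1, 0, 0, 0, -0.6],
  [0.55, -1, 0, 0, 0, -0.6],
  [0.55, -1, 0, 0, 0, -0.6],
])

```text
t: 2.85
eef_pos: [0.3998, 0.2494, 0.2589]
ee_rot: [-3.141, 0.0, -0.899]
force: [-0.2, 0.3, -0.1]
width: 0.0005
```

Call:
drive_tool([
  [0.55, -1, 0, 0, 0, -0.6],
  [0.55, -1, 0, 0, 0, -0.6],
  [0.55, -1, 0, 0, 0, -0.6],
  [0.55, -1, 0, 0, 0, -0.6],
  [0, 0, 0, 0, 0, -0.9],
])

```text
t: 3.48
eef_pos: [0.4881, 0.0883, 0.2585]
ee_rot: [3.141, -0.0, -1.249]
force: [-0.4, 0.4, -0.2]
width: 0.0003
```

```bash
python3 - <<'E'
from h import *
im,d=snap("wrist","w1")
for n in("row_start","row_end","bath"):
    print(n,[(np.round(w("wrist",r["point"]),4).tolist(),round(r["score"],2)) for r in arm.landmark_of(n,"wrist")])
print([(np.round(w("wrist",r["point"]),3).tolist(),round(r["score"],2)) for r in arm.search_frame("lid0","wrist")])
# housing/block from top+scene: planes at z 58 (housing) and 64 (block)
for cam in("top","scene"):
    _,dd=snap(cam); C=cloud(cam,dd).reshape(-1,3)
    C=C[(abs(C[:,0]-.56)<.2)&(abs(C[:,1])<.2)]
    H=C[(C[:,2]>.05)&(C[:,2]<.068)&(C[:,0]>0.45)]
    r=cv2.minAreaRect(H[:,:2].astype(np.float32)*1000); print(cam,r,len(H))
    L=C[(C[:,2]>.073)&(C[:,0]>.48)&(C[:,1]>-.11)]
    p=L[:,:2]-L[:,:2].mean(0); u=np.linalg.svd(p,full_matrices=0)[2][0]
    print("lids",L.mean(0),u,np.degrees(np.arctan2(u[1],u[0])),len(L),L[:,2].max())
E
```

```text
row_start [([0.5128, 0.0897, 0.0754], 0.73)]
row_end []
bath [([0.544, 0.0008, 0.0019], 0.91)]
[([0.533, 0.02, 0.088], 0.79), ([0.524, 0.047, 0.085], 0.7), ([0.51, 0.079, 0.088], 0.67), ([0.544, -0.009, 0.087], 0.65), ([0.557, -0.042, 0.083], 0.65), ([0.57, -0.067, 0.086], 0.64)]
top ((558.3456420898438, -44.91517639160156), (214.6662139892578, 309.2138671875), 0.30717289447784424) 6291
lids [0.49896138 0.08027477 0.67529188] [ 0.1050589 -0.994466 ] -83.96943995692884 16913 0.7024110652486011
scene ((557.827392578125, -29.671646118164062), (213.29296875, 341.1301574707031), 1.3522659540176392) 10845
lids [0.54675804 0.09278817 0.33130846] [0.19489092 0.98082492] 78.76164827923854 8367 0.40471295099139803
```

View pics/w1.png

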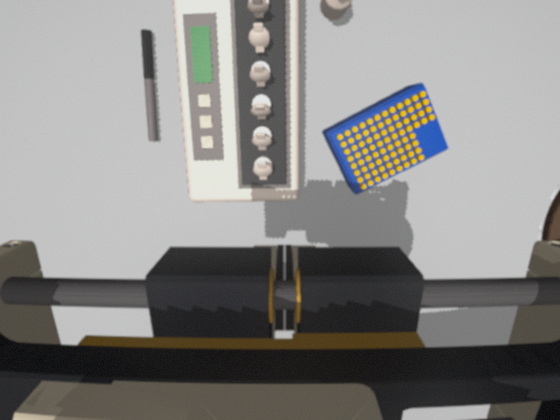

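The wrist view shows the row nearly upright at columns 258–263 (tube 0 at row 168, farther tubes above it), with the keys at the near end and lid tabs pointing away. I'll fit the line from the wrist depth.

```bash
python3 - <<'E'
from h import *
_,d=snap("wrist"); C=cloud("wrist",d)[:235].reshape(-1,3); C=C[d[:235].reshape(-1)>0]
C=C[(abs(C[:,0]-.55)<.15)&(abs(C[:,1])<.2)]
H=C[(C[:,2]>.052)&(C[:,2]<.061)]; H=H[np.abs((H[:,:2]-[.544,0])@[.949,.316]-0)<.12]
r=cv2.minAreaRect(H[:,:2].astype(np.float32)*1000); print(r,len(H), np.median(H[:,2]))
a=np.radians(-71.5)
L=C[(C[:,2]>.072)&(C[:,2]<.11)]
for k in range(3):
    u=np.array([np.cos(a),np.sin(a)]);n=np.array([-u[1],u[0]])
    o=np.array([.544,0]); q=(L[:,:2]-o); s=q@u; t=q@n
    m=(abs(t)<.012)&(abs(s)<.11); pf=np.polyfit(s[m],t[m],1); a+=np.arctan(pf[0]); print(np.degrees(a),pf)
o=o+n*pf[1]; q=L[:,:2]-o; s=q@u;t=q@n;m=(abs(t)<.013)&(abs(s)<.12)
print("o",o)
h,e=np.histogram(s[m],bins=np.arange(-.11,.111,.004))
for i in range(len(h)):
    mm=m&(s>=e[i])&(s<e[i+1]); print(round(e[i]*1e3),h[i],round(L[mm,2].max()*1e3,1) if mm.any() else 0, end=" | ")
E
```

```text
((524.229736328125, 11.651435852050781), (209.12171936035156, 210.1799774169922), 18.860387802124023) 15618 0.05720570941057743
-70.83584781169414 [ 0.01159216 -0.00065685]
-70.82976256240711 [ 0.00010621 -0.00065654]
-70.82970680929083 [ 9.73075447e-07 -6.56539735e-04]
o [ 5.43379867e-01 -2.15591919e-04]
-110 0 0 | -106 0 0 | -102 0 0 | -98 0 0 | -94 16 76.6 | -90 28 82.1 | -86 51 84.6 | -82 72 87.9 | -78 65 91.5 | -74 66 93.2 | -70 11 74.4 | -66 0 0 | -62 16 76.9 | -58 43 84.3 | -54 56 88.1 | -50 79 92.9 | -46 76 96.5 | -42 57 87.7 | -38 11 73.3 | -34 0 0 | -30 17 78.6 | -26 55 88.2 | -22 89 97.3 | -18 69 100.4 | -14 56 89.5 | -10 50 74.8 | -6 11 73.9 | -2 0 0 | 2 24 77.7 | 6 62 85.1 | 10 94 89.4 | 14 93 96.4 | 18 55 98.2 | 22 32 74.5 | 26 12 73.8 | 30 0 0 | 34 16 77.2 | 38 58 81.9 | 42 94 84.3 | 46 104 87.6 | 50 91 90.1 | 54 61 91.8 | 58 5 90.5 | 62 0 0 | 66 61 85.5 | 70 142 94.9 | 74 12 90.9 | 78 1 74.2 | 82 0 0 | 86 0 0 | 90 0 0 | 94 0 0 | 98 0 0 | 102 0 0 | 106 0 0 |
```

Call:
drive_tool([
  [0.545, 0.195, -0.9, 0, 0, 0.12],
  [0, 0, -1, 0, 0, 0],
  [0, 0, -1, 0, 0, 0],
  [0, 0, -0.8, 0, 0, 0],
  [0, 0, -0.39, 0, 0, 0],
])

```text
t: 4.5
eef_pos: [0.5083, 0.0985, 0.0934]
ee_rot: [3.139, -0.0, -1.229]
force: [0.1, 0.1, 0.8]
width: 0.0004
```

Call:
drive_tool([
  [0, 0, 0, 0, 0, 0],
])

```text
t: 4.62
eef_pos: [0.5088, 0.0986, 0.0945]
ee_rot: [3.14, -0.0, -1.229]
force: [0.4, 0.3, -0.2]
width: 0.0006
```

Call:
drive_tool([
  [0.117, -0.335, -0.08, 0, 0, 0],
  [0.037, -0.106, -0.1025, 0, 0, 0],
  [0.0214, -0.0614, -0.11, 0, 0, 0],
])

```text
t: 5.0
eef_pos: [0.5169, 0.0781, 0.0839]
ee_rot: [-3.14, 0.0, -1.231]
force: [0.8, 0.5, 0.9]
width: 0.0005
```

Call:
drive_tool([
  [0.0115, -0.033, -0.1, 0, 0, 0],
  [0, 0, 0, 0, 0, 0],
])

```text
t: 5.25
eef_pos: [0.5163, 0.0769, 0.0789]
ee_rot: [3.141, -0.0, -1.23]
force: [0.4, -0.5, -0.7]
width: 0.0003
```

Call:
drive_tool([
  [0, 0, -0.0125, 0, 0, 0],
  [0, 0, 0, 0, 0, 0],
])

```text
t: 5.5
eef_pos: [0.5164, 0.0772, 0.0787]
ee_rot: [3.141, 0.0, -1.23]
force: [0.0, -0.2, 0.3]
width: 0.0005
```

Call:
drive_tool([
  [0, 0, -0.0125, 0, 0, 0],
  [0, 0, 0, 0, 0, 0],
])

```text
t: 5.75
eef_pos: [0.5165, 0.0772, 0.0783]
ee_rot: [3.142, -0.0, -1.23]
force: [0.1, 1.2, 0.9]
width: 0.0006
```

Call:
drive_tool([
  [0, 0, -0.0125, 0, 0, 0],
  [0, 0, 0, 0, 0, 0],
])

```text
t: 6.0
eef_pos: [0.5166, 0.0771, 0.0782]
ee_rot: [-3.141, -0.0, -1.23]
force: [-1.7, -0.4, 6.3]
width: 0.0006
```

Call:
drive_tool([
  [0.0985, -0.2835, 0.4275, 0, 0, 0],
  [0.0945, -0.2715, -0.0875, 0, 0, 0],
  [0.037, -0.106, -0.1025, 0, 0, 0],
  [0.0214, -0.0614, -0.11, 0, 0, 0],
  [0.0115, -0.033, -0.12, 0, 0, 0],
])

```text
t: 6.62
eef_pos: [0.5272, 0.0467, 0.0776]
ee_rot: [3.141, -0.0, -1.23]
force: [-6.8, 3.9, 26.6]
width: 0.0007
```

Call:
drive_tool([
  [0, 0, 0, 0, 0, 0],
  [0, 0, 0, 0, 0, 0],
])

```text
t: 6.88
eef_pos: [0.527, 0.0469, 0.0782]
ee_rot: [3.141, -0.0, -1.23]
force: [-2.2, -0.9, 7.3]
width: 0.0003
```

```bash
python3 - <<'E'
from h import *
im,_=snap("scene"); cv2.imwrite("pics/s2.png",cv2.resize(im[170:310,180:480,::-1],None,fx=2.6,fy=2.6,interpolation=cv2.INTER_CUBIC))
E
```

```text
(no output)
```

View pics/s2.png

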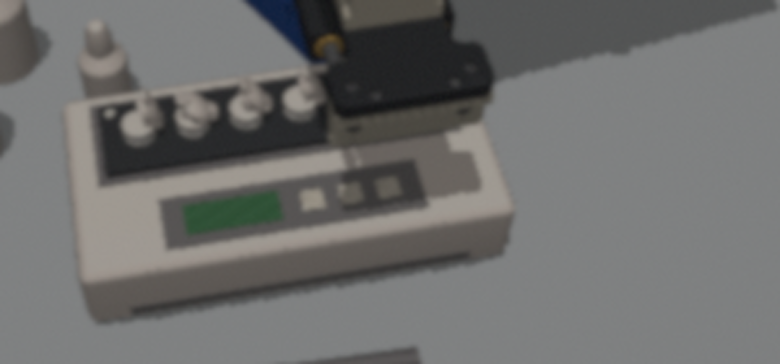

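The pressing dynamic peaked at about 27 N there; I'll slow the landing.

Call:
drive_tool([
  [0.0985, -0.2835, 0.4275, 0, 0, 0],
  [0.0945, -0.2715, -0.0875, 0, 0, 0],
  [0.037, -0.106, -0.1025, 0, 0, 0],
  [0.0214, -0.0614, -0.12, 0, 0, 0],
  [0.0115, -0.033, -0.075, 0, 0, 0],
])

```text
t: 7.55
eef_pos: [0.5372, 0.0165, 0.0789]
ee_rot: [3.14, 0.0, -1.23]
force: [-0.3, 0.5, 0.6]
width: 0.0006
```

Call:
drive_tool([
  [0, 0, -0.0125, 0, 0, 0],
  [0, 0, -0.0125, 0, 0, 0],
  [0, 0, -0.01, 0, 0, 0],
  [0, 0, 0, 0, 0, 0],
])

```text
t: 8.05
eef_pos: [0.5376, 0.0168, 0.0784]
ee_rot: [-3.141, 0.0, -1.23]
force: [0.0, -0.3, 0.2]
width: 0.0005
```

Call:
drive_tool([
  [0, 0, -0.005, 0, 0, 0],
  [0, 0, 0, 0, 0, 0],
])

```text
t: 8.3
eef_pos: [0.5377, 0.0168, 0.0783]
ee_rot: [-3.141, 0.0, -1.23]
force: [-1.1, 0.0, 1.2]
width: 0.0005
```

Call:
drive_tool([
  [0, 0, -0.005, 0, 0, 0],
  [0, 0, 0, 0, 0, 0],
])

```text
t: 8.55
eef_pos: [0.5377, 0.0168, 0.0782]
ee_rot: [-3.141, -0.0, -1.23]
force: [-2.5, 1.2, 4.4]
width: 0.0006
```

Call:
drive_tool([
  [0.0985, -0.2835, 0.4275, 0, 0, 0],
  [0.0945, -0.2715, -0.0875, 0, 0, 0],
  [0.037, -0.106, -0.1025, 0, 0, 0],
  [0.0214, -0.0614, -0.12, 0, 0, 0],
  [0.0115, -0.033, -0.085, 0, 0, 0],
])

```text
t: 9.18
eef_pos: [0.5479, -0.0137, 0.0785]
ee_rot: [3.141, -0.0, -1.23]
force: [0.7, 0.2, 0.9]
width: 0.0005
```

Call:
drive_tool([
  [0, 0, -0.01, 0, 0, 0],
  [0, 0, -0.01, 0, 0, 0],
  [0, 0, -0.0075, 0, 0, 0],
  [0, 0, -0.005, 0, 0, 0],
  [0, 0, 0, 0, 0, 0],
])

```text
t: 9.8
eef_pos: [0.5478, -0.0136, 0.0782]
ee_rot: [3.141, 0.0, -1.23]
force: [-2.8, -0.3, 4.9]
width: 0.0002
```

Call:
drive_tool([
  [0.0985, -0.2835, 0.4275, 0, 0, 0],
  [0.0945, -0.2715, -0.0875, 0, 0, 0],
  [0.037, -0.106, -0.1025, 0, 0, 0],
  [0.0214, -0.0614, -0.12, 0, 0, 0],
  [0.0115, -0.033, -0.085, 0, 0, 0],
])

```text
t: 10.42
eef_pos: [0.5584, -0.0439, 0.0785]
ee_rot: [3.141, 0.0, -1.23]
force: [-0.1, -0.4, 1.4]
width: 0.0005
```

Call:
drive_tool([
  [0, 0, -0.01, 0, 0, 0],
  [0, 0, -0.01, 0, 0, 0],
  [0, 0, -0.0075, 0, 0, 0],
  [0, 0, -0.005, 0, 0, 0],
  [0, 0, 0, 0, 0, 0],
])

```text
t: 11.05
eef_pos: [0.5584, -0.0437, 0.0782]
ee_rot: [3.141, 0.0, -1.23]
force: [-2.3, -1.3, 4.8]
width: -0.0
```

Call:
drive_tool([
  [0.0985, -0.2835, 0.4275, 0, 0, 0],
  [0.0945, -0.2715, -0.0875, 0, 0, 0],
  [0.037, -0.106, -0.1025, 0, 0, 0],
  [0.0214, -0.0614, -0.12, 0, 0, 0],
  [0.0115, -0.033, -0.085, 0, 0, 0],
])

```text
t: 11.68
eef_pos: [0.5689, -0.0741, 0.0784]
ee_rot: [3.141, 0.0, -1.23]
force: [0.3, -0.1, 2.0]
width: 0.0008
```

Call:
drive_tool([
  [0, 0, -0.01, 0, 0, 0],
  [0, 0, -0.01, 0, 0, 0],
  [0, 0, -0.0075, 0, 0, 0],
  [0, 0, -0.005, 0, 0, 0],
  [0, 0, 0, 0, 0, 0],
])

```text
t: 12.3
eef_pos: [0.5689, -0.074, 0.0782]
ee_rot: [3.141, 0.0, -1.23]
force: [-2.8, -0.3, 5.3]
width: 0.0005
```

Call:
drive_tool([
  [0, 0, 0.5, 0, 0, 0],
  [0, 0, 1, 0, 0, 0],
  [-0.1, 0.3, 1, 0, 0, 0],
  [-0.3, 0.9, 1, 0, 0, 0],
  [-0.3, 0.9, 0, 0, 0, 0],
])

```text
t: 12.92
eef_pos: [0.5425, 0.0113, 0.2213]
ee_rot: [-3.135, -0.0, -1.231]
force: [0.7, 0.0, -0.9]
width: 0.0002
```

Call:
drive_tool([
  [-0.3, 0.9, 0, 0, 0, 0],
  [-0.3, 0.9, 0, 0, 0, 0],
  [-0.3, 0.9, 0, 0, 0, 0],
  [0, 0, 0, 0, 0, 0],
])

```text
t: 13.42
eef_pos: [0.5044, 0.1201, 0.2178]
ee_rot: [-3.141, 0.001, -1.227]
force: [-0.2, 0.2, 0.7]
width: 0.0004
```

```bash
python3 - <<'E'
from h import *
s=arm.get_state();print(s["t"],s["force"],s["eef_pos"])
im,d=snap("wrist"); im2,d2=snap("scene")
cv2.imwrite("pics/f.png",np.hstack([cv2.resize(im[0:200,180:330,::-1],(300,400)),cv2.resize(im2[170:310,190:365,::-1],(500,400))]))
u=np.array([np.cos(np.radians(-70.83)),np.sin(np.radians(-70.83))]);n=np.array([-u[1],u[0]])
for cam,dd in(("wrist",d),("scene",d2)):
    C=cloud(cam,dd).reshape(-1,3);q=C[:,:2]-[.5434,-.0002];S=q@u;T=q@n
    for i in range(6):
        out=[]
        for a,b in((-12,-4),(-4,4),(4,10),(10,14.5)):
            m=(abs(T)<(.007 if b<12 else .004))&(S>(-80+32*i+a)*1e-3)&(S<(-80+32*i+b)*1e-3)&(C[:,2]>.05)&(C[:,2]<.12)
            out.append((m.sum(),round(float(np.median(C[m,2]))*1e3,1)) if m.any() else None)
        print(cam,i,out)
for n in ("dropper","tip_box","marker"):
    print(n,[np.round(w("scene",r["point"]),3).tolist() for r in arm.landmark_of(n,"scene")])
E
```

```text
13.425 [-0.24136022  0.15192973  0.66061357] [0.50437736 0.12005522 0.21783984]
wrist 0 [(np.int64(107), 74.1), (np.int64(118), 76.3), (np.int64(105), 76.7), (np.int64(40), 76.9)]
wrist 1 [(np.int64(119), 63.6), (np.int64(140), 76.1), (np.int64(112), 76.5), (np.int64(50), 76.7)]
wrist 2 [(np.int64(145), 63.9), (np.int64(155), 76.2), (np.int64(112), 76.4), (np.int64(53), 76.8)]
wrist 3 [(np.int64(162), 63.6), (np.int64(187), 76.3), (np.int64(115), 76.3), (np.int64(59), 76.7)]
wrist 4 [(np.int64(176), 71.0), (np.int64(81), 74.3), None, None]
wrist 5 [None, None, None, None]
scene 0 [(np.int64(51), 72.5), (np.int64(55), 76.4), (np.int64(47), 74.8), (np.int64(31), 72.0)]
scene 1 [(np.int64(54), 70.6), (np.int64(58), 76.0), (np.int64(52), 74.7), (np.int64(28), 69.0)]
scene 2 [(np.int64(51), 70.5), (np.int64(58), 75.8), (np.int64(48), 76.2), (np.int64(30), 67.4)]
scene 3 [(np.int64(60), 70.3), (np.int64(61), 75.6), (np.int64(49), 75.7), (np.int64(25), 71.8)]
scene 4 [(np.int64(56), 71.8), (np.int64(63), 76.4), (np.int64(46), 75.7), (np.int64(27), 73.7)]
scene 5 [(np.int64(64), 67.7), (np.int64(66), 75.3), (np.int64(52), 75.6), (np.int64(26), 74.1)]
dropper [[0.475, -0.198, 0.003], [0.498, -0.124, -0.003], [0.552, -0.207, -0.004]]
tip_box [[0.39, 0.002, -0.001]]
marker [[0.677, 0.039, -0.001]]
```

View pics/f.png

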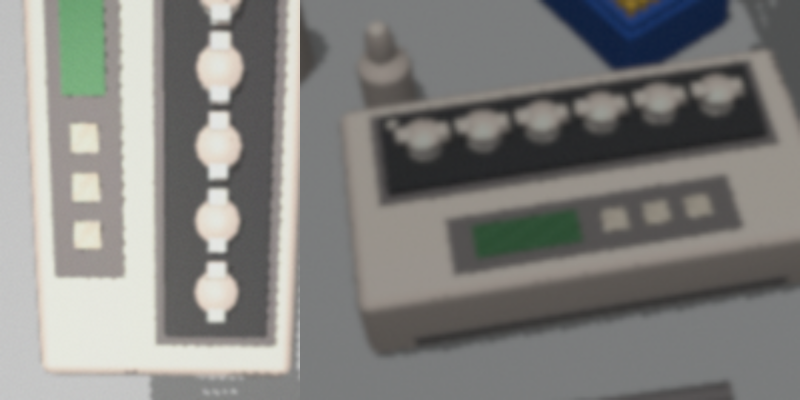

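```bash
python3 -c "
from station import arm
print(arm.job_done())"
```

```text
the job is handed in; nothing more can be done
None
```

All six lids are shut, closed one at a time from the hinge end (tube 0) to the tab end (tube 5). I used the closed fingertip, and the job is handed in. It took about 13.5 s, and the hand finished about 0.22 m up, clear of everything.

I did not drag the fingertip along at one height, because that could have pulled tubes upward. Instead it followed each lid's swing down and lifted slightly between lids.

**Lids:** The last pictures show all six lying flat. The fingertip bottomed at 78.2 mm at every lid, against a nominal closed height of 78 mm.

**Depth check:** It disagreed slightly. The wrist camera read lid centres at about 76.3 mm and tabs about 0.5 mm higher on tubes 0–3. I took this as camera error, since the offset is the same on every lid, including the hardest-pressed one. The wrist view cut off tubes 4 and 5, so those two rest on the scene camera and the contact readings.

**Surroundings:** The tip box, marker and droppers were found where they started, within the measurement noise. I saw no tube drawn up.

**Force:** The contact force settled at about 4–7 N on each lid. Lid 1 landed too fast and was at about 27 N when I read it, before settling to 7 N, so that one was not light. I slowed the landing for the remaining lids.

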